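# Put the jar of chips away in the child-safe cupboard

### The arm

A 7-joint arm with a two-finger parallel gripper is mounted at the origin on a cart in front of the work surface, level with it; the furniture and walls round the work are solid. World frame = base frame: x ahead of the robot, y to its left, z up, the work surface at z = 0. Lengths are in m, angles in rad, forces in N, time in s.
With the tool pointing down it reaches from about 0.425 to 0.925 m from the base axis. Payload 6.8 kg.
Tool frame: the origin (TCP) lies at the very end of the fingers, on their centre line; the grasp point (between the pads) lies 19 mm behind it (manip.grasp_offset is the distance from the TCP to the grasp point, in m); z points along the fingers, y is the line along which they close (so a half turn about z gives the same grasp; the last joint's range is limited). The gripper opens to 85 mm and grips with 20 to 120 N. Pads are 22 mm wide; open, the fingers measure 114 mm over their backs; the gripper's body (76 mm by 85 mm) begins 54 mm behind the grasp point. The pads swing forward as they close: fully open they stand 13 mm farther back than shut.
Start: joints at [1.092, 0.477, 0.022, 1.555, -0.011, 1.109, -0.083], TCP at [0.245, -0.629, 0.231] pointing down, gripper open.
Joint ranges: [-2.96, 2.96], [-0.34, 2.1], [-1.41, 1.46], [0.24, 2.44], [-1.37, 4.51], [0.17, 1.92], [-2.96, 2.96]. Speed limits (rad/s): [2.39, 2.39, 3.14, 3.14, 3.14, 3.14, 3.14].

### API

Orientations are given as [roll, pitch, yaw] about the fixed x, y, z axes, in that order (R = Rz(yaw) Ry(pitch) Rx(roll)).
In Python, from bench import manip, camrig, telemetry, workorder gives the robot as it stands (manip), with the cameras (camrig), the readings (telemetry) and the job (workorder).
- The arm moves only by the tool drive_effector, called after "Emit:" as name(argument=value, ...), one argument or row to a line, values as JSON. Schema: {"type":"object","properties":{"offsets":{"type":"array","items":{"type":"number"},"minItems":5,"maxItems":50},"grip_force":{"type":"number"},"only":{"type":"string"},"quiet":{"type":"boolean"},"lines":{"type":"string"}},"required":["offsets"],"additionalProperties":false}. offsets is one flat list of numbers that holds 1 to 10 rows one after another, with no inner brackets; each row has 5 numbers: the finger opening in m, then dx, dy, dz in a scale on which 1.0 is 0.75 m, then a turn about the tool's z in shares of pi/2 rad (1.0 is pi/2 rad); each row is the pose to reach, as a shift and turn from the pose commanded when the call began, along the tool's axes at that moment; what a row does not reach only later rows make up. A row lasts 1/12 s, in which the tool goes at most 0.0417 m and 0.125 rad, less where a joint would pass 70% of its speed; a pose out of reach is approached as far as the arm can. The fingers move at their own pace and stop on an object; grip_force is the grip in N (left out, the last holds). Time passes only in rows, so rows that do not move let the fingers close. The tool returns the time, the measured TCP pose, the force, the opening and the grip force at its end. only (a regular expression) keeps the lines of the reply that match it, lines (a string "A,B") keeps lines A to B, and quiet returns only ok. Input that does not fit is refused with a message, and nothing moves.
- telemetry.state(): the state, without advancing time (a new reading comes with each control period).
- camrig.snapshot(name): name is "side" or "top"; returns a dict with "image" (400x640x3 uint8, red, green, blue), "range_z" (400x640 float32, m along the optical axis (not along the pixel's ray), 0 where there is no reading), "fovy" (degrees; the focal length in pixels is half the picture's height over the tangent of half this angle, whatever the lens; pixels are square), "cx", "cy" (the principal point, pixels), "dist" ([k1, k2, p1, p2, k3] as OpenCV has them; the pictures are not rectified), "position" and "attitude" of the camera in the world. Camera axes: x right, y down, z forward; pixel columns grow to the right and rows downward; lengths in m; the calibration is good to about 2 mm. A picture is of the moment at which its call begins.
- workorder.job_done(): hands the job in; it is judged then, once.
The state is a dict: "time_s": time; "joints": joint angles; "qd": joint speeds; "joint_torque": joint torques, N m; "eef_pos": TCP position; "tcp_rot": TCP orientation; "ft_force": force on the tool from outside, world axes, zero at the start; "ft_torque": the same for the moment, N m; "width": finger opening in m; "grip_force": force on a finger pad.
Only numpy, scipy, OpenCV 4.12 (cv2) and the standard library are available. Lean on these libraries where they do the work, as an engineer would, in place of code of your own. Each camera call takes 0.05 s, during which the arm holds its last target. There are 200 camera calls.

### The job

Small chips are a choking hazard, so put the small clear jar of amber chips with the black screw lid away, standing upright in the white bin on the inside of the little grey cupboard's door. The door has a child-safety hook: pull the door out until it catches, press the sprung hook down through the gap at the top while you draw the door clear of the catch, then swing it wide open. When the jar is in, push the door fully shut so that the hook is engaged again; do not tip the jar over, and leave the other things on the table where they are.

Things in the scene. Friction and masses are not known exactly. Their poses are not given: they have to be found in the camera images.
- cupboard: Small grey laminate cupboard fixed on the table, 125 deep (its x), 220 wide (y), 200 high; origin under its centre on the table, +x points to its back, so the door covers the face at x = -62.5 mm. Board 12 mm thick. Where it stands and its yaw vary.
- cup_door (a joint): Angle of the only door (rad): 0 shut, grows as it swings out to the robot, stop at 1.85; hinge at the left (+y) front edge. 14 thick, 219 wide, z = 14 to 198 mm. Stays where it is left (friction 0.06 N m). The hook catches it at about 0.25 rad; the gap from its inner face to the cupboard's front edge is then 43 mm at the hook. A push (about 5 N) shuts it past the catch, no press needed.
- hook (a joint): Angle of the sprung hook (rad): 0 up at rest, grows when pressed, stop 0.36. White arm pivoted on the door's inner face 163 mm above the table, reaching 87 mm inward; its barb catches behind a steel pin under the cupboard's top and clears it above about 0.15 rad (pad 3 mm down; 5 is safe). Pad force 3 N at first, 11 N at the stop. Its ramp rides under the pin as the door shuts, then it springs up.
- hook_pad (a point): Middle of the top of the hook's ribbed white thumb pad, 18 x 22 mm, 22 mm behind the door's inner face, 175 mm from the hinge line, 178 mm above the table (20 mm below the door's top edge) with the hook up. Moves with door and hook; axes: -y along the door to its free edge, +x away from the inner face, z up.
- cup_handle (a point): Grip point of the handle, 160 mm above the table: vertical round steel bar 11 mm thick, z = 117 to 187 mm, 35 mm off the door's outer face, 195 mm from the hinge line (near the free edge). Axes as for cup_hinge. Can be pinched from above.
- cup_hinge (a point): Point on the hinge line, 200 mm above the table. Axes turn with the door: -y along the door to its free edge, +x off the inner face (into the cupboard when shut), z up. Inner face: plane x = 0 of this frame; outer face: x = -14 mm.
- bin_floor (a point): Centre of the inner floor of the white open bin on the door's inner face, 95 mm above the table, 34 mm off the inner face, 86 mm from the hinge line. Inside 62 (x, off the door) by 100 (y, along the door); front and side walls 28 high, 3 thick. Axes as for cup_hinge. The door's top edge is 103 mm above this floor. Reached from above with the door wide open.
- chip_jar: Small clear jar with a black screw lid, half full of amber chips: cylinder 45 mm across, 74 high, about 0.14 kg, standing on the table; origin at the centre of its underside, z up. May change places with the tub or the label roll.
- parts_tub: Bystander: open clear tub with red chips, 65 across, 45 high, no lid; origin under its centre.
- label_roll: Bystander: roll of price labels lying flat, 55 across, 22 high; origin under its centre.
- pliers: Bystander: yellow-handled pliers, 144 x 42 x 12, lying flat.
- screwdriver: Bystander: red-handled screwdriver, 190 x 21 x 21, lying flat.
- chip_hammer: Bystander: hammer with wooden shaft, 255 x 103 x 20, lying flat.
- calculator: Bystander: pocket calculator, 116 x 72 x 12, lying flat.
- palm_stone_0: Bystander: pink polished stone, 56 x 62 x 30.
- palm_stone_2: Bystander: pale blue polished stone, 47 x 61 x 30.

How it is judged:
By the outcome, as a careful person would: the job done as asked, in the order asked, and still so for the second after the job is handed in, with the robot touching nothing.
It also fails if it takes over 70 s, if anything falls off the work surface, if the arm or the gripper's body presses on something with over 40 N, if the wrist force passes 120 N, or if a joint passes its speed limit or range.

## Working session

There is one attempt and no reset: what is moved stays moved. The work goes in short steps, Python scripts to look and compute and a tool call to move; the robot and the scene stay as the last step left them, time stands still between calls to the robot, and variables do not carry over. Pictures are saved under pics/ and viewed, at most 12 in all, crops included, and the job is handed in when it is done.

```bash
ls; mkdir -p pics; cat > h.py <<'E'
import numpy as np, cv2
from bench import manip, camrig, telemetry, workorder
def R(e):
    from scipy.spatial.transform import Rotation as Q
    e=np.array(e,float)
    if e.shape==(3,3): return e
    if e.size==4: return Q.from_quat(e).as_matrix()
    return Q.from_euler('xyz',e).as_matrix()
def snap(n,save=None):
    s=camrig.snapshot(n)
    if save: cv2.imwrite(f'pics/{save}.png',s['image'][:,:,::-1])
    h=s['image'].shape[0]; f=h/2/np.tan(np.radians(s['fovy'])/2)
    s['K']=np.array([[f,0,s['cx']],[0,f,s['cy']],[0,0,1]]); s['Rm']=R(s['attitude']); s['d']=np.array(s['dist'],float)
    return s
def rays(s,px):
    u=cv2.undistortPoints(np.array(px,float).reshape(-1,1,2),s['K'],s['d']).reshape(-1,2)
    return np.c_[u,np.ones(len(u))]@s['Rm'].T
def plane(s,px,z):
    r=rays(s,px); o=np.array(s['position']); return o+r*((z-o[2])/r[:,2])[:,None]
def cloud(s):
    v,u=np.mgrid[0:400,0:640]; r=rays(s,np.c_[u.ravel(),v.ravel()])
    p=np.array(s['position'])+r*s['range_z'].ravel()[:,None]
    p=p.reshape(400,640,3); p[s['range_z']==0]=np.nan; return p
E
python3 - <<'E'
from h import *
np.set_printoptions(precision=4,suppress=True)
for n in('side','top'):
    s=snap(n,n+'0'); print(n,s['position'],s['attitude'],s['fovy'],s['cx'],s['cy'],s['dist'],(s['range_z']>0).mean())
print(telemetry.state())
E
```

```text
bench.py
pics
side [ 0.575  -1.2869  0.9171] [-2.1096  0.0113  0.0266] 51.62190336573908 327.9998431141401 202.49750434934415 [-0.0166  0.      0.      0.      0.    ] 0.92853515625
top [0.3809 0.0185 1.5302] [-3.0468 -0.0121 -1.5608] 51.89670109621886 325.66900989482485 198.45660867689992 [-0.0374  0.      0.      0.      0.    ] 0.996015625
{'time_s': 0.1, 'joints': array([ 1.0919,  0.4777,  0.0223,  1.5563, -0.0115,  1.1093, -0.0831]), 'qd': array([ 0.0015, -0.    ,  0.0016, -0.0024, -0.0004,  0.0007,  0.0004]), 'joint_torque': array([  0.0044, -59.7759,   1.6141, -28.1955,   0.0129,   0.005 ,
         0.0001]), 'eef_pos': array([ 0.2444, -0.6286,  0.2305]), 'tcp_rot': array([-3.14  ,  0.0001,  0.3708]), 'ft_force': array([ 0.3072, -0.1096, -0.625 ]), 'ft_torque': array([-0.0132, -0.04  , -0.057 ]), 'grip_force': 0.0, 'width': 0.08552105257420228}
```

View pics/side0.png

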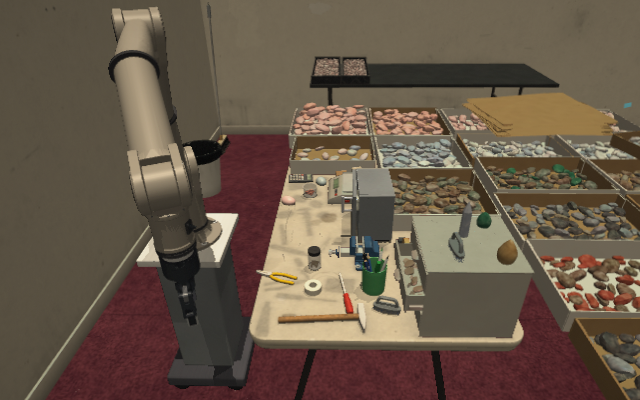

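View pics/top0.png

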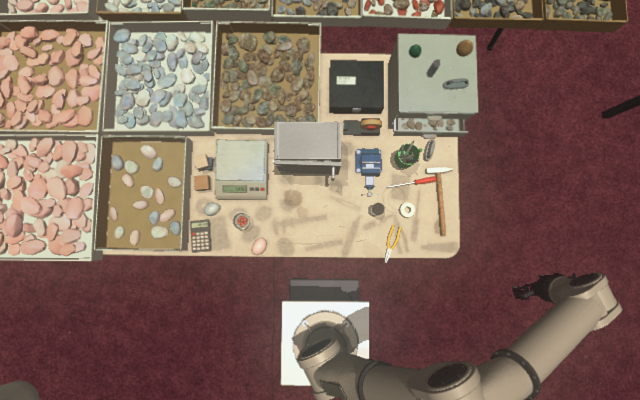

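The top view shows the cupboard at about (308,145), its handle at about (333,175) and the jar lid at about (376,210). A blue vise stands just right of the cupboard at (369,162), the scale is on the left at (241,168), and the tub is at (242,221).

```bash
python3 - <<'E'
from h import *
np.set_printoptions(precision=4,suppress=True)
s=snap('top'); p=cloud(s)
w=p[100:200,255:360]; m=(abs(w[...,2]-.2)<.012)
n,l,st,c=cv2.connectedComponentsWithStats(m.astype(np.uint8))
i=1+np.argmax(st[1:,4]); q=w[l==i]; print(len(q),q[:,2].mean(),np.percentile(q[:,2],[2,50,98]))
r=cv2.minAreaRect((q[:,:2]*1000).astype(np.float32)); print(r); print(cv2.boxPoints(r))
# handle-like points
m=(w[...,2]>.1)&(l!=i)
v,u=np.nonzero(m); 
for a,b in zip(v,u): 
    if a+100>172: print(b+255,a+100,w[a,b])
# jar lid
w=p[195:225,360:395]; m=(w[...,2]>.055)&(w[...,2]<.1); q=w[m]; print('jar',len(q),q.mean(0),q.min(0),q.max(0))
big=cv2.resize(s['image'][100:230,250:430],None,fx=4,fy=4,interpolation=cv2.INTER_CUBIC)
cv2.imwrite('pics/c1.png',big[:,:,::-1])
s=snap('side'); q=cloud(s); big=cv2.resize(s['image'][160:300,280:430],None,fx=4,fy=4,interpolation=cv2.INTER_CUBIC)
cv2.imwrite('pics/c2.png',big[:,:,::-1])
w=q[240:275,300:330]; m=(w[...,2]>.01)&(w[...,2]<.1); q=w[m]; print('jar side',len(q),q.mean(0),q.min(0),q.max(0))
E
```

```text
2836 0.20040957017729272 [0.1931 0.2005 0.2063]
((689.0899658203125, 67.58155059814453), (147.9086151123047, 219.19712829589844), 0.6096534132957458)
[[613.9737 176.387 ]
 [616.306  -42.7977]
 [764.2062 -41.2239]
 [761.874  177.9608]]
332 173 [ 0.5942 -0.0166  0.1826]
333 173 [ 0.5945 -0.0199  0.1811]
332 174 [ 0.5902 -0.0165  0.1872]
333 174 [ 0.591  -0.02    0.1819]
332 175 [ 0.5875 -0.0166  0.1827]
333 175 [ 0.5879 -0.02    0.1805]
332 176 [ 0.5839 -0.0166  0.1848]
333 176 [ 0.5835 -0.0198  0.1877]
334 176 [ 0.5837 -0.0232  0.1861]
331 177 [ 0.5811 -0.0134  0.1806]
332 177 [ 0.5807 -0.0167  0.1839]
333 177 [ 0.58   -0.0198  0.1886]
334 177 [ 0.5805 -0.0232  0.1856]
331 178 [ 0.5793 -0.0137  0.17  ]
332 178 [ 0.5775 -0.0167  0.1828]
333 178 [ 0.5766 -0.0199  0.1893]
334 178 [ 0.581  -0.0241  0.1594]
331 179 [ 0.5789 -0.0142  0.1494]
332 179 [ 0.5764 -0.0172  0.1673]
333 179 [ 0.577  -0.0206  0.1629]
331 180 [ 0.5789 -0.0149  0.1247]
332 180 [ 0.5771 -0.018   0.1378]
333 180 [ 0.5769 -0.0213  0.1398]
jar 121 [ 0.4862 -0.1822  0.0741] [ 0.4659 -0.2023  0.0559] [ 0.532  -0.1543  0.0813]
jar side 294 [ 0.4928 -0.1922  0.0503] [ 0.4674 -0.2084  0.0103] [ 0.5394 -0.1303  0.0778]
```

View pics/c1.png

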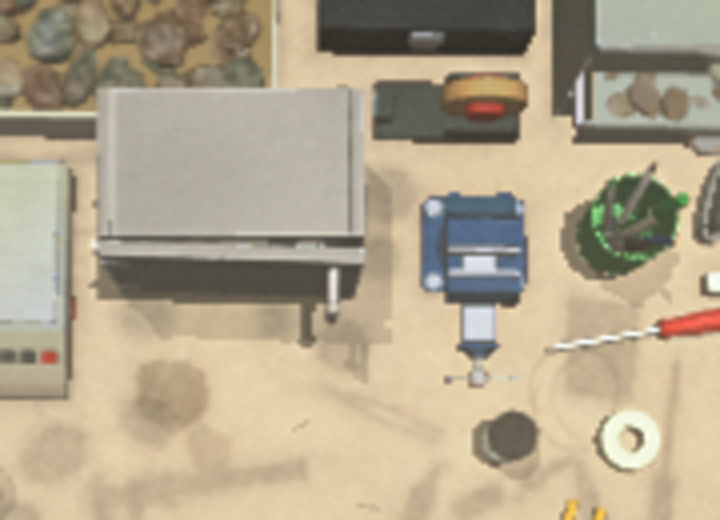

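The crop shows the door nearly shut, with its front edge running from (98,250) to (363,258). The handle bar's top runs from (333,265) to (333,315), the jar lid is at (516,437), and the vise handle is at (478,375).

```bash
python3 - <<'E'
from h import *
np.set_printoptions(precision=4,suppress=True)
s=snap('top'); f=lambda x,y:(250+(x+.5)/4-.5,100+(y+.5)/4-.5)
print('cup back L,R',plane(s,[f(98,87),f(363,87)],.2))
print('cup front L,R',plane(s,[f(98,238),f(363,238)],.2))
print('door outer L,M,R',plane(s,[f(98,257),f(230,260),f(363,263)],.198))
print('handle low end',plane(s,[f(333,315)],.187))
print('lid',plane(s,[f(516,437)],.074))
# lid by mask
g=cv2.cvtColor(s['image'],cv2.COLOR_RGB2GRAY)[195:225,365:395]; im=(g<75).astype(np.uint8)
n,l,st,c=cv2.connectedComponentsWithStats(im); print(st,c)
i=1+np.argmax(st[1:,4]); print(plane(s,[c[i]+[365,195]],.074))
p=cloud(s)
for n,(u,v) in dict(scale=(241,165),scaleR=(262,185),vise=(369,160),viseh=(369,190)).items(): print(n,p[v,u])
E
```

```text
cup back L,R [[ 0.7621  0.177   0.2   ]
 [ 0.7649 -0.0425  0.2   ]]
cup front L,R [[ 0.6353  0.1741  0.2   ]
 [ 0.6379 -0.0433  0.2   ]]
door outer L,M,R [[ 0.6198  0.1739  0.198 ]
 [ 0.6186  0.0657  0.198 ]
 [ 0.6174 -0.0435  0.198 ]]
handle low end [[ 0.5757 -0.0195  0.187 ]]
lid [[ 0.4845 -0.1865  0.074 ]]
[[  0   0  30  30 900]] [[14.5 14.5]]Traceback (most recent call last):
  File "<stdin>", line 12, in <module>
    return _wrapfunc(a, 'argmax', axis=axis, out=out, **kwds)
    return bound(*args, **kwds)
ValueError: attempt to get argmax of an empty sequence
```

View pics/c2.png

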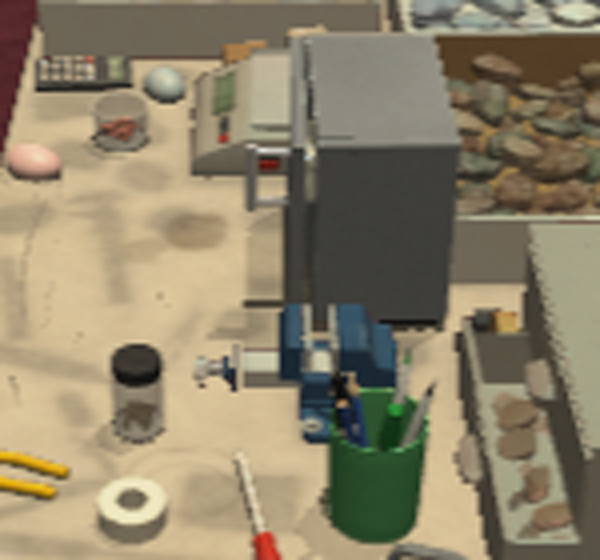

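The side crop shows the handle bar at (250,175) and the door slightly ajar. The jar stands at (137,395) with space around it, and the vise handle is at (210,370).

Careful with the scale: shifts go in shares of 0.75 m and turns go in shares of pi/2 rad. That gives: 0.535 m / 0.75 = 0.7133, -0.446 m / 0.75 = -0.5947, 0.371 rad / 1.5708 = 0.2362.

```bash
cat > to.py <<'E'
import sys
from h import *
def rel(t,yaw):
    s=telemetry.state(); Rm=R(s['tcp_rot']); d=Rm.T@(np.array(t)-s['eef_pos']); c=s['tcp_rot'][2]
    a=-(yaw-c); a=(a+np.pi)%(2*np.pi)-np.pi
    return np.round(np.r_[d,a],4)
if __name__=='__main__':
    a=[float(v) for v in sys.argv[1:]]; print(rel(a[:3],a[3]),'dist',np.linalg.norm(rel(a[:3],a[3])[:3]))
E
```

Emit:
drive_effector(
  offsets=[0.05,0.7133,-0.5947,-0.0533,0.2362,0.05,0.7133,-0.5947,-0.0533,0.2362,0.05,0.7133,-0.5947,-0.0533,0.2362,0.05,0.7133,-0.5947,-0.0533,0.2362,0.05,0.7133,-0.5947,-0.0533,0.2362,0.05,0.7133,-0.5947,-0.0533,0.2362,0.05,0.7133,-0.5947,-0.0533,0.2362,0.05,0.7133,-0.5947,-0.0533,0.2362,0.05,0.7133,-0.5947,-0.0533,0.2362,0.05,0.7133,-0.5947,-0.0533,0.2362],
  grip_force=60,
)

```text
time_s: 1.08
eef_pos: [0.4464, -0.2632, 0.2555]
tcp_rot: [3.141, -0.0, -0.0]
ft_force: [1.9, -0.2, -0.7]
width: 0.0502
grip_force: 0.0
```

```bash
python3 to.py .582 -.019 .26 0
```

```text
[ 0.1355 -0.2442 -0.0045 -0.0004] dist 0.27931011438900666
```

To row units: -0.244 m / 0.75 = -0.3253, 0.136 m / 0.75 = 0.1813.

Emit:
drive_effector(
  offsets=[0.05,0.1813,-0.3253,-0.0053,0,0.05,0.1813,-0.3253,-0.0053,0,0.05,0.1813,-0.3253,-0.0053,0,0.05,0.1813,-0.3253,-0.0053,0,0.05,0.1813,-0.3253,-0.0053,0,0.05,0.1813,-0.3253,-0.0053,0,0.05,0.1813,-0.3253,-0.0053,0,0.05,0.1813,-0.3253,-0.0053,0,0.05,0.1813,-0.3253,-0.0053,0],
)

```text
time_s: 1.83
eef_pos: [0.5823, -0.0188, 0.2589]
tcp_rot: [-3.141, 0.0, 0.004]
ft_force: [-0.5, -1.1, -0.6]
width: 0.05
grip_force: 0.0
```

```bash
python3 - <<'E'
from h import *
s=snap('top'); t=snap('side'); a=cv2.resize(s['image'][120:220,280:400],None,fx=3,fy=3,interpolation=cv2.INTER_CUBIC); b=cv2.resize(t['image'][130:230,300:420],None,fx=3,fy=3,interpolation=cv2.INTER_CUBIC)
cv2.imwrite('pics/c3.png',np.hstack([a,b])[:,:,::-1])
E
python3 to.py .582 -.019 .148 0
```

```text
[ 0.0006 -0.0034  0.1109 -0.0013] dist 0.11095372909460952
```

View pics/c3.png

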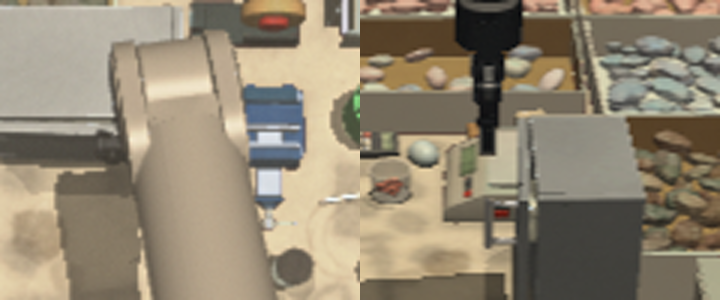

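The arm hides the handle in the top view. In the side view the fingers (487,150) are directly above the bar (488,222), so I'll descend and grip.

To row units: 0.111 m / 0.75 = 0.148, 0.08 m / 0.75 = 0.1067.

Emit:
drive_effector(
  offsets=[0.05,0,0,0.0533,0,0.05,0,0,0.1067,0,0.05,0,0,0.148,0,0.05,0,0,0.148,0,0,0,0,0.148,0,0,0,0,0.148,0,0,0,0,0.148,0,0,0,0,0.148,0],
  grip_force=60,
)

```text
time_s: 2.6
eef_pos: [0.5844, -0.0183, 0.1511]
tcp_rot: [-3.138, -0.006, 0.001]
ft_force: [2.4, 6.1, -1.0]
width: 0.0094
grip_force: 58.4
```

```bash
python3 - <<'E'
from h import *
g=telemetry.state()['eef_pos'][:2]; H=np.array([.636,.176]); y=.0128
r=lambda t:np.array([[np.cos(t),-np.sin(t)],[np.sin(t),np.cos(t)]])
# handle in hinge frame (-.049,-.195); door angle th -> rot of frame = yaw - th
v=g-H; th=np.arctan2(-.195,-.049)-np.arctan2(v[1],v[0])+y; print('th',th,np.hypot(*v),np.hypot(.195,.049))
for t in (.1,.2,.25,.28): print(t, H+r(y-t)@[-.049,-.195]-g)
E
```

```text
th 0.026168347215619635 0.20106294422132004 0.20106217943710847
0.1 [-0.01419371  0.00433658]
0.2 [-0.03283253  0.01185441]
0.25 [-0.0418469   0.01630245]
0.28 [-0.04714482  0.01918562]
```

To row units: -0.044 m / 0.75 = -0.0587, -0.0175 m / 0.75 = -0.0233.

Emit:
drive_effector(
  offsets=[0,-0.0093,-0.0027,0,0,0,-0.0187,-0.006,0,0,0,-0.0293,-0.01,0,0,0,-0.04,-0.0147,0,0,0,-0.0493,-0.0187,0,0,0,-0.0553,-0.022,0,0,0,-0.0587,-0.0233,0,0,0,-0.0587,-0.0233,0,0],
)

```text
time_s: 3.27
eef_pos: [0.5446, -0.0031, 0.1513]
tcp_rot: [-3.14, -0.016, -0.001]
ft_force: [17.7, 0.9, -15.5]
width: 0.0095
grip_force: 63.7
```

```bash
python3 - <<'E'
from h import *
g=telemetry.state()['eef_pos'][:2]; H=np.array([.636,.176]); y=.0128
v=g-H; print('th',np.arctan2(-.195,-.049)-np.arctan2(v[1],v[0])+y,np.hypot(*v))
E
```

```text
th 0.23835160410369358 0.2010696983549089
```

To row units: -0.09 m / 0.75 = -0.12, -0.04 m / 0.75 = -0.0533.

Emit:
drive_effector(
  offsets=[0.04,0,0,0,0,0.04,0,0,0,0,0.04,0,0,0,0,0.04,0,0,-0.0533,0,0.04,0,0,-0.1067,0,0,0,0,-0.12,0,0,0,0,-0.12,0],
  grip_force=30,
)

```text
time_s: 3.85
eef_pos: [0.5404, -0.0034, 0.2429]
tcp_rot: [-3.141, -0.008, -0.0]
ft_force: [1.2, 0.5, 0.1]
width: 0.0168
grip_force: 0.0
```

```bash
python3 - <<'E'
from h import *
from to import rel
s=snap('side'); b=cv2.resize(s['image'][130:250,310:430],None,fx=4,fy=4,interpolation=cv2.INTER_CUBIC)
t=snap('top');p=cloud(t); a=cv2.resize(t['image'][120:220,250:370],None,fx=3,fy=3,interpolation=cv2.INTER_CUBIC); 
c=np.zeros((480,840,3),np.uint8); c[:,:480]=b; c[:300,480:]=a; cv2.imwrite('pics/c4.png',c[:,40:,::-1])
H=np.array([.636,.176]); y=.0128
r=lambda t:np.array([[np.cos(t),-np.sin(t)],[np.sin(t),np.cos(t)]])
for th in (.235,.25):
  for q in ((.019,-.175),): 
    w=H+r(y-th)@q; print(th,w,rel([*w,.24],y-th))
E
```

```text
0.235 [0.61596707 0.00111523] [ 0.078  -0.0048 -0.0011  0.2219]
0.25 [0.61334615 0.00143539] [ 0.0754 -0.0052 -0.0011  0.2369]
```

View pics/c4.png

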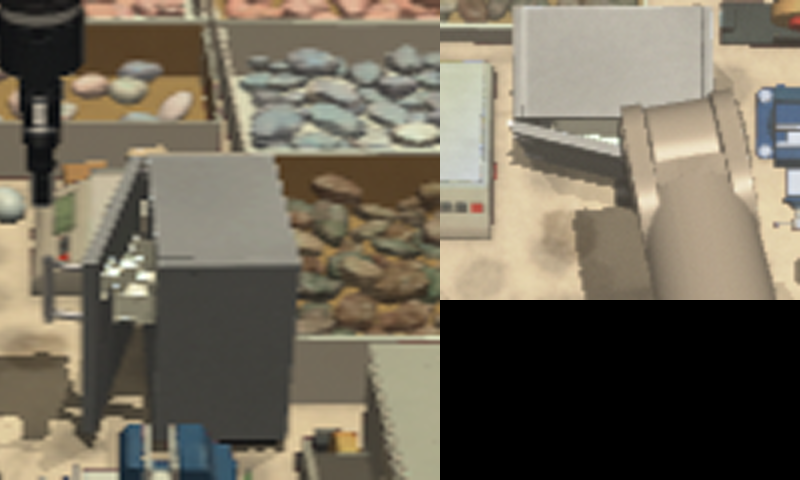

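The side view shows the door held ajar with the white hook at (130,270) in the gap. The gripper is now clear above the handle at (48,260).

To row units: 0.076 m / 0.75 = 0.1013, 0.038 m / 0.75 = 0.0507, 0.23 rad / 1.5708 = 0.1464.

Emit:
drive_effector(
  offsets=[0,0.0507,-0.004,0,0.0732,0,0.1013,-0.0067,0,0.1464,0,0.1013,-0.0067,0,0.1464,0,0.1013,-0.0067,0,0.1464],
)

```text
time_s: 4.28
eef_pos: [0.6141, 0.0016, 0.2358]
tcp_rot: [3.141, 0.003, -0.23]
ft_force: [-0.1, -0.0, -0.5]
width: -0.0001
grip_force: 0.0
```

```bash
python3 to.py .6145 .0013 .205 -.23
```

```text
[0.0006 0.0002 0.0308 0.0003] dist 0.030806492822130858
```

To row units: 0.058 m / 0.75 = 0.0773, 0.045 m / 0.75 = 0.06.

Emit:
drive_effector(
  offsets=[0,0,0,0.04,0,0,0,0,0.06,0,0,0,0,0.0733,0,0,0,0,0.0773,0,0,0,0,0.0773,0],
)

```text
time_s: 4.7
eef_pos: [0.6129, 0.0011, 0.1795]
tcp_rot: [3.141, 0.002, -0.23]
ft_force: [-0.5, 0.2, 0.6]
width: -0.0001
grip_force: 0.0
```

Emit:
drive_effector(
  offsets=[0,0,0,0.004,0,0,0,0,0.008,0,0,0,0,0.0107,0,0,0,0,0.0107,0],
)

```text
time_s: 5.03
eef_pos: [0.6154, 0.001, 0.1739]
tcp_rot: [-3.141, -0.004, -0.231]
ft_force: [-0.3, -1.3, 8.1]
width: 0.0
grip_force: 4.3
```

To row units: -0.06 m / 0.75 = -0.08, -0.043 m / 0.75 = -0.0573, 0.05 rad / 1.5708 = 0.0318.

Emit:
drive_effector(
  offsets=[0,0,0,0.0027,0,0,-0.008,0,0.0027,0,0,-0.0133,0,0.0027,0,0,-0.0223,0,0.0027,0.0318,0,-0.034,0,0.0027,0.0637,0,-0.0453,-0.0007,0.0027,0.0955,0,-0.0573,-0.0017,0.0027,0.1273,0,-0.0693,-0.004,0.0027,0.1592,0,-0.08,-0.006,0.0027,0.191,0,-0.08,-0.006,0.0027,0.191],
)

```text
time_s: 5.87
eef_pos: [0.5566, 0.0191, 0.1725]
tcp_rot: [-3.141, -0.003, -0.533]
ft_force: [-2.7, -2.4, 11.7]
width: -0.0001
grip_force: 5.9
```

```bash
python3 - <<'E'
from h import *
s=snap('side'); b=cv2.resize(s['image'][130:250,310:430],None,fx=4,fy=4,interpolation=cv2.INTER_CUBIC)
t=snap('top'); a=cv2.resize(t['image'][120:220,250:370],None,fx=3,fy=3,interpolation=cv2.INTER_CUBIC); 
c=np.zeros((480,840,3),np.uint8); c[:,:480]=b; c[:300,480:]=a; cv2.imwrite('pics/c5.png',c[:,40:,::-1])
E
```

```text
(no output)
```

View pics/c5.png

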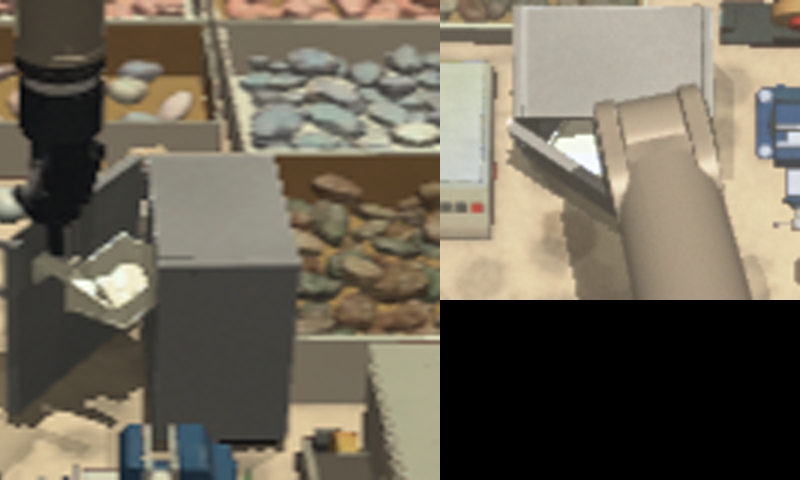

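The door is past the catch at about 0.55 rad, with the bin at (115,280) and the hook under the finger. Next I ease off the pad and swing the door wide by its inner face.

To row units: -0.1413 m / 0.75 = -0.1884, -0.1288 m / 0.75 = -0.1717, 0.4 rad / 1.5708 = 0.2546.

Emit:
drive_effector(
  offsets=[0,0,0,-0.016,0,0,-0.0233,0,-0.016,0.0637,0,-0.0467,-0.0017,-0.016,0.1273,0,-0.0696,-0.0061,-0.016,0.191,0,-0.092,-0.0127,-0.016,0.2546,0,-0.1137,-0.0215,-0.016,0.2546,0,-0.1343,-0.0325,-0.016,0.2546,0,-0.1537,-0.0453,-0.016,0.2546,0,-0.1717,-0.0603,-0.016,0.2546,0,-0.1884,-0.0768,-0.016,0.2546],
)

```text
time_s: 6.8
eef_pos: [0.4635, 0.1411, 0.1829]
tcp_rot: [-3.141, -0.0, -0.931]
ft_force: [0.1, -0.9, -0.6]
width: 0.0001
grip_force: 0.3
```

```bash
python3 - <<'E'
from h import *
s=telemetry.state(); print(s['joints'])
v=s['eef_pos'][:2]-[.636,.176]; print(np.hypot(*v), np.degrees(np.arctan2(*-v)), np.arctan2(-v[0],-v[1])+.0128)
E
```

```text
[-0.3546282   0.22566025 -0.07974034  2.04654967  0.02309817  0.86926334
 -2.94874262]
0.17597820598096203 78.57009168965908 1.3841067935783855
```

To row units: -0.06 m / 0.75 = -0.08, -0.03 m / 0.75 = -0.04, -0.2 rad / 1.5708 = -0.1273.

Emit:
drive_effector(
  offsets=[0,0,0,-0.04,-0.0637,0,0,0,-0.08,-0.1273],
)

```text
time_s: 6.97
eef_pos: [0.4619, 0.1423, 0.2422]
tcp_rot: [3.139, 0.002, -0.721]
ft_force: [0.8, 0.2, -0.1]
width: -0.0002
grip_force: 0.0
```

```bash
python3 to.py .4845 -.1865 .18 0
```

```text
[ 0.2343  0.2317  0.0625 -0.7214] dist 0.3353917560107881
```

To row units: 0.234 m / 0.75 = 0.312, 0.232 m / 0.75 = 0.3093, -0.721 rad / 1.5708 = -0.459.

Emit:
drive_effector(
  offsets=[0.085,0.312,0.3093,0,-0.459,0.085,0.312,0.3093,0,-0.459,0.085,0.312,0.3093,0,-0.459,0.085,0.312,0.3093,0,-0.459,0.085,0.312,0.3093,0,-0.459,0.085,0.312,0.3093,0,-0.459,0.085,0.312,0.3093,0,-0.459,0.085,0.312,0.3093,0.0533,-0.459,0.085,0.312,0.3093,0.0827,-0.459,0.085,0.312,0.3093,0.0827,-0.459],
)

```text
time_s: 7.8
eef_pos: [0.4815, -0.1927, 0.1782]
tcp_rot: [3.141, 0.002, -0.015]
ft_force: [-0.5, 0.8, -1.3]
width: 0.0852
grip_force: 0.0
```

```bash
python3 - <<'E'
from h import *
np.set_printoptions(precision=4,suppress=True)
t=snap('top'); s=snap('side'); p=cloud(t)
a=cv2.resize(t['image'][110:260,230:400],None,fx=3,fy=3,interpolation=cv2.INTER_CUBIC)
b=cv2.resize(s['image'][150:280,290:390],None,fx=3,fy=3,interpolation=cv2.INTER_CUBIC)
c=np.zeros((450,800,3),np.uint8); c[:,:510]=a; c[:390,510-10:800]=b[:,:300][:390,:300]; cv2.imwrite('pics/c6.png',c[:,:,::-1])
w=p[140:250,240:340]; m=(abs(w[...,2]-.198)<.008)&(w[...,0]<.61)&(w[...,1]>.1)
n,l,st,cc=cv2.connectedComponentsWithStats(m.astype(np.uint8)); i=1+np.argmax(st[1:,4]); q=w[l==i]
print(len(q)); r=cv2.minAreaRect((q[:,:2]*1000).astype(np.float32)); print(r,cv2.boxPoints(r))
print(cv2.fitLine((q[:,:2]*1000).astype(np.float32),cv2.DIST_L2,0,.01,.01).ravel())
E
python3 to.py .4845 -.1865 .18 0
```

```text
288
((513.01025390625, 178.7217254638672), (193.37646484375, 14.320714950561523), 1.2486097812652588) [[416.189  183.7735]
 [416.501  169.4562]
 [609.8315 173.67  ]
 [609.5195 187.9873]]
[  0.9997   0.0253 510.1936 178.621 ]
[ 0.0029 -0.0032 -0.0016 -0.013 ] dist 0.0046054315758677815
```

View pics/c6.png

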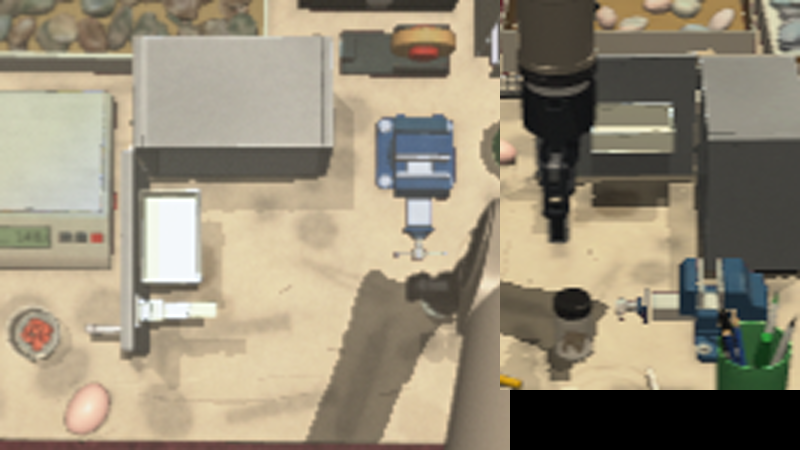

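The top crop shows the door wide open (top edge about (127,250)), the white bin at (171,237) and the hook at (178,310). The jar lid shows in the side crop at (573,303), right under the gripper.

```bash
python3 - <<'E'
from h import *
np.set_printoptions(precision=4,suppress=True)
t=snap('top'); s=snap('side')
print('bin rim ctr',plane(t,[(230+171/3,110+237/3)],.123))
print('lid side',plane(s,[(280+137/4,160+352/4)],.074))
g=cv2.cvtColor(s['image'],cv2.COLOR_RGB2GRAY)[240:275,300:330]
m=(g<45).astype(np.uint8); n,l,st,c=cv2.connectedComponentsWithStats(m); print(st[1:],c[1:]+[300,240])
E
python3 to.py .4855 -.1865 .038 0
```

```text
bin rim ctr [[0.5462 0.1364 0.123 ]]
lid side [[ 0.4897 -0.1752  0.074 ]]
[[ 8  6 12 11 92]] [[313.3043 250.913 ]]
[ 0.0016 -0.0002  0.1428 -0.0081] dist 0.14280910335129202
```

```bash
python3 - <<'E'
from h import *
np.set_printoptions(precision=4,suppress=True)
t=snap('top'); s=snap('side')
im=cv2.imread('pics/top0.png'); hs=cv2.cvtColor(im,cv2.COLOR_BGR2HSV)[195:225,362:395]; g=hs[...,2]
print(np.sort(g.ravel())[::60])
m=(g<105).astype(np.uint8); n,l,st,c=cv2.connectedComponentsWithStats(m); print(st[1:]); i=1+np.argmax(st[1:,4])
print(c[i]+[362,195],plane(t,[c[i]+[362,195]],.074), plane(t,[np.array([st[i,0]+st[i,2]/2-.5,st[i,1]+st[i,3]/2-.5])+[362,195]],.074))
im=cv2.imread('pics/side0.png'); g=im.max(2)[240:275,300:330]
m=(g<50).astype(np.uint8); n,l,st,c=cv2.connectedComponentsWithStats(m); i=1+np.argmax(st[1:,4]); print(st[i],c[i]+[300,240])
# dark lid blob centre ~ lid mid-height
for z in (.06,.066,.074): print(z,plane(s,[c[i]+[300,240]],z))
E
```

```text
[100 106 130 169 193 201 211 218 221 223 224 225 226 227 228 228 229]
[[10  9 11  8 37]
 [15 12  1  1  1]
 [20 13  1  2  2]
 [15 18  3  2  4]]
[376.8919 207.1351] [[ 0.4906 -0.1803  0.074 ]] [[ 0.4893 -0.1807  0.074 ]]
[ 9 11 11  5 32] [314.     253.6562]
0.06 [[ 0.4892 -0.1879  0.06  ]]
0.066 [[ 0.4898 -0.1956  0.066 ]]
0.074 [[ 0.4906 -0.2059  0.074 ]]
```

To row units: 0.143 m / 0.75 = 0.1907, 0.005 m / 0.75 = 0.0067, -0.008 rad / 1.5708 = -0.0051.

Emit:
drive_effector(
  offsets=[0.085,0.0067,-0.0047,0.0533,-0.0051,0.085,0.0067,-0.0047,0.1067,-0.0051,0.085,0.0067,-0.0047,0.16,-0.0051,0.085,0.0067,-0.0047,0.1907,-0.0051,0.085,0.0067,-0.0047,0.1907,-0.0051,0.06,0.0067,-0.0047,0.1907,-0.0051,0.05,0.0067,-0.0047,0.1907,-0.0051,0.03,0.0067,-0.0047,0.1907,-0.0051,0.03,0.0067,-0.0047,0.1907,-0.0051,0.03,0.0067,-0.0047,0.1907,-0.0051],
  grip_force=30,
)

```text
time_s: 8.93
eef_pos: [0.4904, -0.185, 0.0396]
tcp_rot: [3.141, -0.004, -0.001]
ft_force: [-0.3, 1.0, 7.9]
width: 0.0445
grip_force: 29.6
```

To row units: -0.195 m / 0.75 = -0.26, -0.19 m / 0.75 = -0.2533.

Emit:
drive_effector(
  offsets=[0.03,0,0,-0.04,0,0.03,0,0,-0.0933,0,0.03,0,0,-0.1467,0,0.03,0,0,-0.2,0,0.03,0,0,-0.2533,0,0.03,0,0,-0.26,0],
  grip_force=30,
)

```text
time_s: 9.43
eef_pos: [0.4921, -0.1862, 0.2408]
tcp_rot: [3.139, -0.013, -0.002]
ft_force: [0.4, -0.8, -1.9]
width: 0.0448
grip_force: 31.9
```

```bash
python3 to.py .550 .138 .235 1.596
```

```text
[ 0.0572 -0.3243  0.0056 -1.5978] dist 0.32935344236852904
```

To row units: -0.235 m / 0.75 = -0.3133, 0.025 m / 0.75 = 0.0333, -1.18 rad / 1.5708 = -0.7512.

Emit:
drive_effector(
  offsets=[0.03,0.0027,-0.02,0,-0.0637,0.03,0.008,-0.0467,0,-0.1401,0.03,0.0133,-0.08,0,-0.2165,0.03,0.02,-0.1133,0,-0.2928,0.03,0.0267,-0.1467,0,-0.3692,0.03,0.0333,-0.18,0,-0.4456,0.03,0.04,-0.2133,0,-0.522,0.03,0.0467,-0.2467,0,-0.5984,0.03,0.0533,-0.28,0,-0.6748,0.03,0.06,-0.3133,0,-0.7512],
)

```text
time_s: 10.27
eef_pos: [0.5336, 0.0511, 0.2328]
tcp_rot: [3.141, -0.0, 1.184]
ft_force: [0.8, -0.3, -0.7]
width: 0.0445
grip_force: 31.8
```

Emit:
drive_effector(
  offsets=[0.03,0.0067,-0.0267,0,0,0.03,0.0067,-0.0267,0,0],
)

```text
time_s: 10.43
eef_pos: [0.5148, 0.0663, 0.2325]
tcp_rot: [-3.14, -0.001, 1.185]
ft_force: [0.1, 0.0, -2.1]
width: 0.0444
grip_force: 31.8
```

```bash
python3 to.py .550 .138 .235 1.596
```

```text
[ 0.0797  0.0056 -0.0025 -0.4114] dist 0.07993559907825798
```

To row units: 0.08 m / 0.75 = 0.1067, 0.065 m / 0.75 = 0.0867, -0.411 rad / 1.5708 = -0.2617.

Emit:
drive_effector(
  offsets=[0.03,0.0267,0.002,0,-0.0637,0.03,0.06,0.004,0,-0.1401,0.03,0.0867,0.006,0,-0.2165,0.03,0.1067,0.0075,0,-0.2617,0.03,0.1067,0.0075,0,-0.2617,0.03,0.1067,0.0075,0,-0.2617],
)

```text
time_s: 10.93
eef_pos: [0.5527, 0.134, 0.2323]
tcp_rot: [3.142, 0.0, 1.589]
ft_force: [-0.4, -0.2, -1.8]
width: 0.0443
grip_force: 31.8
```

```bash
python3 to.py .550 .138 .14 1.596; python3 - <<'E'
from h import *
np.set_printoptions(precision=4,suppress=True)
t=snap('top'); s=snap('side'); p=cloud(t)
a=cv2.resize(t['image'][120:240,250:350],None,fx=4,fy=4,interpolation=cv2.INTER_CUBIC)
b=cv2.resize(s['image'][140:260,310:400],None,fx=4,fy=4,interpolation=cv2.INTER_CUBIC)
cv2.imwrite('pics/c7.png',np.hstack([a,b])[:,:,::-1])
E
```

```text
[ 0.0041 -0.0027  0.0923 -0.0072] dist 0.09243046034722535
```

View pics/c7.png

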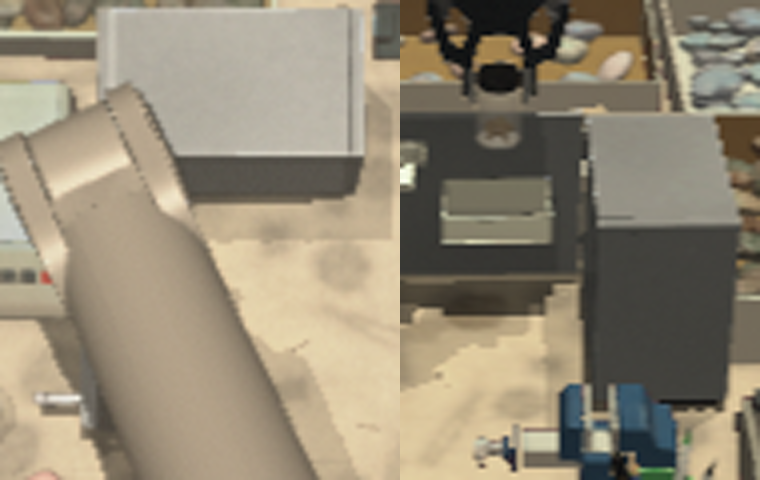

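The side crop shows the jar (497,130) upright in the fingers, centred over the bin (497,215), and the top view is hidden by the arm. I'll lower it.

Emit:
drive_effector(
  offsets=[0.03,0.0053,-0.0027,0.04,0,0.03,0.0053,-0.0027,0.08,0,0.03,0.0053,-0.0027,0.1067,0,0.03,0.0053,-0.0027,0.1173,0,0.03,0.0053,-0.0027,0.1173,0],
)

```text
time_s: 11.45
eef_pos: [0.5494, 0.1364, 0.1425]
tcp_rot: [-3.138, 0.002, 1.588]
ft_force: [-0.7, 0.7, -1.5]
width: 0.0445
grip_force: 31.8
```

Emit:
drive_effector(
  offsets=[0.03,0,0,0.0053,0,0.03,0,0,0.0093,0,0.03,0,0,0.0107,0,0.03,0,0,0.012,0],
)

```text
time_s: 11.78
eef_pos: [0.5514, 0.1381, 0.136]
tcp_rot: [3.14, -0.0, 1.589]
ft_force: [0.8, 0.6, -1.2]
width: 0.0445
grip_force: 31.8
```

To row units: 0.003 m / 0.75 = 0.004, 0.002 m / 0.75 = 0.0027.

Emit:
drive_effector(
  offsets=[0.03,0,0,0.0013,0,0.03,0,0,0.0027,0,0.03,0,0,0.004,0,0.03,0,0,0.004,0],
)

```text
time_s: 12.12
eef_pos: [0.5513, 0.1382, 0.1345]
tcp_rot: [3.14, 0.0, 1.59]
ft_force: [-5.7, -2.2, 16.0]
width: 0.0446
grip_force: 33.4
```

To row units: -0.12 m / 0.75 = -0.16, -0.07 m / 0.75 = -0.0933.

Emit:
drive_effector(
  offsets=[0.044,0,0,-0.002,0,0.05,0,0,-0.002,0,0.06,0,0,-0.002,0,0.065,0,0,-0.002,0,0.065,0,0,-0.0027,0,0.065,0,0,-0.04,0,0.065,0,0,-0.0933,0,0.065,0,0,-0.1467,0,0.065,0,0,-0.16,0],
)

```text
time_s: 12.87
eef_pos: [0.5536, 0.1393, 0.2586]
tcp_rot: [3.133, -0.003, 1.59]
ft_force: [0.4, -0.2, 1.3]
width: 0.0651
grip_force: 0.0
```

```bash
python3 - <<'E'
from h import *
s=snap('side'); b=cv2.resize(s['image'][140:260,310:400],None,fx=4,fy=4,interpolation=cv2.INTER_CUBIC)
cv2.imwrite('pics/c8.png',b[:,:,::-1])
E
```

```text
(no output)
```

View pics/c8.png

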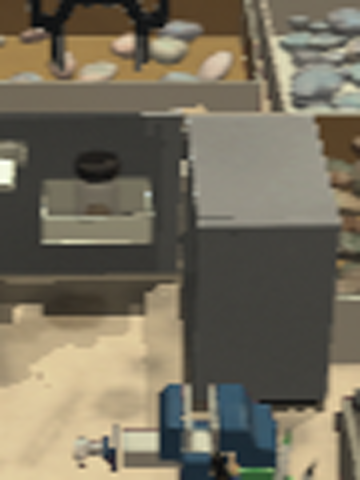

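The side crop shows the jar standing upright in the bin at (97,190). Next I go round behind the door's outer face with closed fingers.

```bash
python3 to.py .480 .218 .26 1.59; python3 - <<'E'
from h import *
t=snap('top');p=cloud(t)
for u,v in ((262,160),(262,190),(264,175),(240,165)): print(p[v,u].round(3))
E
```

```text
[ 0.0801 -0.0722 -0.0023 -0.0003] dist 0.10786167067128156
[0.551 0.151 0.629]
[0.482 0.147 0.643]
[0.516 0.144 0.64 ]
[0.638 0.313 0.065]
```

Careful with the scale: shifts go in shares of 0.75 m and turns go in shares of pi/2 rad. That gives: 0.092 m / 0.75 = 0.1227, 0.08 m / 0.75 = 0.1067.

Emit:
drive_effector(
  offsets=[0,0.04,-0.036,0,0,0,0.08,-0.072,0,0,0,0.1067,-0.0973,0,0,0,0.1067,-0.0973,0,0,0,0.1067,-0.0973,0.04,0,0,0.1067,-0.0973,0.0933,0,0,0.1067,-0.0973,0.1227,0,0,0.1067,-0.0973,0.1227,0],
)

```text
time_s: 13.63
eef_pos: [0.4725, 0.2142, 0.1544]
tcp_rot: [-3.132, 0.005, 1.59]
ft_force: [-0.3, -1.4, -0.1]
width: -0.0001
grip_force: 0.0
```

```bash
python3 - <<'E'
from h import *
s=telemetry.state(); print(s['joints'].round(2)); v=s['eef_pos'][:2]-[.636,.176]; a=-.0128+1.558
print('hinge frame',np.array([[np.cos(a),-np.sin(a)],[np.sin(a),np.cos(a)]])@v)
E
```

```text
[-0.24  0.35 -0.37  1.97  0.16  0.86 -0.67]
hinge frame [-0.04233263 -0.16247965]
```

To row units: -0.1031 m / 0.75 = -0.1375, 0.0179 m / 0.75 = 0.0239, -0.56 rad / 1.5708 = -0.3565.

Emit:
drive_effector(
  offsets=[0,-0.0107,0.01,0,0,0,-0.0213,0.01,0,0,0,-0.0313,0.0087,0,-0.0255,0,-0.0467,0.008,0,-0.07,0,-0.0627,0.0076,0,-0.121,0,-0.0792,0.0089,0,-0.1719,0,-0.096,0.0113,0,-0.2228,0,-0.112,0.0153,0,-0.2737,0,-0.13,0.0207,0,-0.331,0,-0.1375,0.0239,0,-0.3565],
)

```text
time_s: 14.47
eef_pos: [0.4981, 0.111, 0.1622]
tcp_rot: [3.139, 0.002, 2.151]
ft_force: [0.2, -0.1, 0.2]
width: 0.0003
grip_force: 0.0
```

```bash
cat > f.py <<'E'
from h import *
s=telemetry.state(); v=s['eef_pos'][:2]-[.636,.176]; rad=np.hypot(*v)
# door angle if the finger (aligned) touches the outer face: frame x=-.025
fa=np.arctan2(v[1],v[0])-np.arctan2(-np.sqrt(rad**2-.025**2),-.025); fa=(fa+np.pi)%(2*np.pi)-np.pi
a=fa; print('r',rad,'th',.0128-fa,'ideal yaw',fa+np.pi, 'yaw',s['tcp_rot'][2],s['joints'].round(2))
E
python3 f.py
```

```text
r 0.1523917104429474 th 0.978405428619468 ideal yaw 2.175987224970325 yaw 2.150858411090618 [ 0.03  0.32 -0.44  1.99  0.18  0.86  0.07]
```

To row units: -0.0945 m / 0.75 = -0.126, -0.0212 m / 0.75 = -0.0283, -0.56 rad / 1.5708 = -0.3565.

Emit:
drive_effector(
  offsets=[0,-0.012,-0.0016,0,-0.0509,0,-0.0283,-0.0027,0,-0.1019,0,-0.0445,-0.0025,0,-0.1528,0,-0.0607,-0.0013,0,-0.2037,0,-0.0765,0.0019,0,-0.2546,0,-0.092,0.006,0,-0.3056,0,-0.1073,0.0113,0,-0.3565,0,-0.1193,0.0167,0,-0.3947,0,-0.126,0.0197,0,-0.4202,0,-0.126,0.0197,0,-0.4202],
)

```text
time_s: 15.3
eef_pos: [0.5624, 0.0407, 0.162]
tcp_rot: [3.141, 0.003, 2.808]
ft_force: [0.3, -0.0, 0.2]
width: -0.0002
grip_force: 0.0
```

```bash
python3 f.py
```

```text
r 0.1540764494005341 th 0.3481377470909908 ideal yaw 2.8062549064988023 yaw 2.8076912084017827 [ 0.23  0.42 -0.53  1.87  0.26  0.92  0.82]
```

To row units: -0.056 m / 0.75 = -0.0747, -0.0536 m / 0.75 = -0.0715, -0.35 rad / 1.5708 = -0.2228.

Emit:
drive_effector(
  offsets=[0,-0.0123,-0.0016,0,-0.0382,0,-0.0245,-0.0025,0,-0.0764,0,-0.0368,-0.0027,0,-0.1146,0,-0.0491,-0.002,0,-0.1528,0,-0.056,-0.0013,0,-0.1719,0,-0.0613,-0.0008,0,-0.191,0,-0.0667,0,0,-0.2101,0,-0.0715,0.0008,0,-0.2228,0,-0.0747,0.0013,0,-0.2228],
)

```text
time_s: 16.05
eef_pos: [0.6138, 0.0249, 0.1612]
tcp_rot: [-3.141, 0.001, -3.125]
ft_force: [-11.4, 0.3, 7.2]
width: 0.0001
grip_force: 5.2
```

```bash
python3 f.py
```

```text
r 0.15270693239479324 th -0.005839315351907992 ideal yaw 3.160231968941701 yaw -3.1245261842864984 [ 0.29  0.51 -0.58  1.74  0.33  0.98  1.17]
```

To row units: -0.007 m / 0.75 = -0.0093, -0.004 m / 0.75 = -0.0053.

Emit:
drive_effector(
  offsets=[0,-0.0053,0,0,0,0,-0.0093,0,0,0,0,-0.0093,0,0,0,0,-0.0093,0,0,0],
)

```text
time_s: 16.38
eef_pos: [0.6135, 0.0251, 0.1597]
tcp_rot: [-3.138, -0.014, -3.124]
ft_force: [-24.4, -1.5, 14.7]
width: -0.0002
grip_force: 12.2
```

```bash
python3 f.py
```

```text
r 0.15257312133231504 th -0.0036976678521320246 ideal yaw 3.158090321441925 yaw -3.1243296944452843 [ 0.28  0.52 -0.58  1.73  0.33  1.    1.17]
```

To row units: 0.16 m / 0.75 = 0.2133, -0.14 m / 0.75 = -0.1867.

Emit:
drive_effector(
  offsets=[0,0.0267,0,0,0,0,0.0667,0,0,0,0,0.1067,0,0,0,0,0.1067,0,-0.0533,0,0,0.1067,0,-0.1067,0,0,0.1067,0.0533,-0.16,0,0,0.1067,0.1067,-0.1867,0,0,0.1067,0.16,-0.1867,0,0,0.1067,0.2133,-0.1867,0,0,0.1067,0.2133,-0.1867,0],
)

```text
time_s: 17.22
eef_pos: [0.5363, 0.192, 0.3026]
tcp_rot: [3.137, 0.003, -3.117]
ft_force: [-0.6, 0.8, -0.7]
width: -0.0001
grip_force: 0.0
```

```bash
python3 - <<'E'
from h import *
t=snap('top'); s=snap('side')
a=cv2.resize(t['image'][110:260,190:350],None,fx=3,fy=3,interpolation=cv2.INTER_CUBIC)
b=cv2.resize(s['image'][150:300,290:390],None,fx=3,fy=3,interpolation=cv2.INTER_CUBIC)
cv2.imwrite('pics/c9.png',np.hstack([a,b])[:,:,::-1])
E
```

```text
(no output)
```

View pics/c9.png

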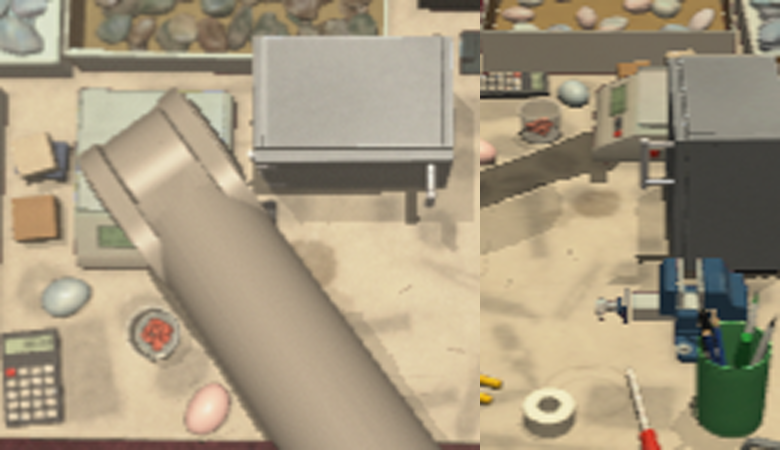

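The door is flush and fully shut (front edge at about (350,155)), the bystanders have not moved, and the gripper is clear of everything. Handing in.

```bash
python3 -c "
from bench import manip, camrig, telemetry, workorder; print(workorder.job_done())"
```

```text
the job is handed in; nothing more can be done
None
```

The jar is standing upright in the door bin, nothing else was moved, and I handed the job in at about 17 s; the door was pushed to a solid stop and looks flush, though I could not see the hook re-engage and did not pull-test it.

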